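# Hold a gearbox cover over its threaded holes

### The job

Swing the red locking bar on the gearbox housing fully aside, towards the robot; then pick up the steel cover plate by its handle and hold it level, hovering about 15 mm above the housing's face, turned so that its three holes stand exactly over the three threaded holes. Do not let the cover touch the housing and leave the other things on the table where they are. Finish while still holding the cover there, steady, so that I can slip in the gasket and start the screws.

Things in the scene. Friction and masses are not known exactly. Their poses are not given: they have to be found in the camera images.
- gear_housing: green gearbox housing bolted to the table, immovable, foot 156x120 mm; its bare aluminium top face (140x110 mm, with a round bore of 46 mm in the middle) lies 70 mm above the table. Origin at the table under the centre of the face; z up; x across the long side of the face, pointing roughly away from the robot; y to the left of that
- locking_bar (a joint): hinge of the red locking bar on the housing, rad: 0 = closed, the bar lying across the bore with its free end towards the housing's +y; grows as the free end swings level, counter-clockwise seen from above, to the housing's -x side (towards the robot); 1.6 = stop, fully aside. It starts at 0 to 0.35. It stays where it is left; about 1.5 N at the knob moves it
- bar_knob (a point): middle of the upright black round knob on the free end of the locking bar: 18 mm diameter, 34 mm tall (17 mm above and below this point); the top of the 20 mm wide bar lies 24 mm below this point, and the knob's steel neck (10 mm diameter) fills the gap. The knob is 112 mm from the pivot axis
- bar_pivot (a point): vertical pivot axis of the locking bar, on an ear beyond the housing's -y edge (77 mm from the middle of the face), 12 mm above the face
- cover_handle (a point): centre of the black handle bar of the loose steel cover plate (plate 120x90x8 mm, about 0.4 kg, balanced under the handle). The bar is 64 mm long along the cover's x, 14 mm wide (y) and 14 mm high, on two steel posts 48 mm apart; its centre lies 36 mm above the plate's underside, 21 mm of free space between bar and plate. Axes are the cover's: x along the bar towards the end with one hole, z up when lying flat. It starts lying flat on the table
- cover_hole_a (a point): centre of round 16 mm through hole a of the cover at the plate's underside (x -45, y +30 mm from the plate's middle in the cover's axes)
- thread_a (a point): centre of the 8 mm threaded hole a at the housing's top face (x -45, y +30 mm from the middle in the housing's axes); cover hole a belongs over it
- cover_hole_b (a point): centre of round 16 mm through hole b of the cover at the plate's underside (x -45, y -30 mm from the plate's middle in the cover's axes)
- thread_b (a point): centre of the 8 mm threaded hole b at the housing's top face (x -45, y -30 mm from the middle in the housing's axes); cover hole b belongs over it
- cover_hole_c (a point): centre of round 16 mm through hole c of the cover at the plate's underside (x +45, y 0 mm from the plate's middle in the cover's axes)
- thread_c (a point): centre of the 8 mm threaded hole c at the housing's top face (x +45, y 0 mm from the middle in the housing's axes); cover hole c belongs over it
- gas_cup_0: terracotta-coloured gas nozzle, 20 mm wide and 46 mm tall, standing on the table (loose, leave alone); origin at the centre of its foot
- gas_cup_1: second terracotta-coloured gas nozzle, 20 mm wide and 46 mm tall (loose, leave alone); origin at the centre of its foot
- g_clamp_0: blue G-clamp lying flat, 140x85x20 mm (loose, leave alone); origin under its centre
- coupon_0: dark steel plate blank, 50x50x10 mm (loose, leave alone); origin under its centre
- flap_disc_1: red-brown flap disc, 114 mm diameter, 12 mm thick (loose, leave alone); origin under its centre
- cover_plate: the whole cover plate with its handle; origin at the middle of the plate's underside, axes as for the handle
Things that resemble listed ones, but are neither listed nor needed, are in the scene too. Of the things shaped like the cover_plate, the bare steel one is meant.

How it is judged:
By the outcome, as a careful person would: the job done as asked, in the order asked, and still so for the second after the job is handed in, while the arm keeps its last pose, push and grip.
It also fails if it takes over 58 s, if anything falls off the work surface, if the arm or the gripper's body presses on something with over 40 N, if the wrist force passes 120 N, or if a joint passes its speed limit or range.

### The arm

A 7-joint arm with a two-finger parallel gripper is mounted at the origin on a cart in front of the work surface, level with it; the furniture and walls round the work are solid. World frame = base frame: x ahead of the robot, y to its left, z up, the work surface at z = 0. Lengths are in mm, angles in rad, forces in N, time in s.
With the tool pointing down it reaches from about 400 to 900 mm from the base axis. Payload 5.5 kg.
Tool frame: the origin (TCP) lies midway between the tips of the shut fingers; the grasp point (between the pads) lies 19 mm behind it; y points along the fingers, z is the direction in which the jaws open and shut, and the axes are right-handed (so a half turn about y gives the same grasp; the last joint's range is limited). The gripper opens to 92 mm and grips with 3 to 60 N. Pads are 19 mm wide; open, the fingers measure 130 mm over their backs; the gripper's body (75 mm by 190 mm) begins 47 mm behind the grasp point.
Start: joints at [-1.033, 0.501, -0.427, 1.55, 0.221, 1.138, -0.21], TCP at [176.342, 625.622, 226.729] pointing down, gripper open.
Joint ranges: [-2.88, 2.88], [-0.31, 2.03], [-1.54, 1.56], [0.2, 2.42], [-1.41, 4.55], [0.19, 2.02], [-2.57, 2.57]. Speed limits (rad/s): [2.57, 2.57, 3.14, 3.14, 3.14, 3.14, 3.14].

### API

Orientations are given as a rotation vector (axis times angle).
In Python, from plant import get_obs, camera, get_calibration, close_job gives the robot as it stands.
- The arm moves only by the tool move_arm, never from a script. Its argument "targets" is a list that holds one entry, the list of rows, each a list of 7 numbers: the turn, a rotation vector about the tool's x, y, z in units of 8 degrees (1.0 is 8 degrees), then the shift along the tool's x, y, z in units of 25 mm (1.0 is 25 mm), then the closure in counts, from 0 (fully open) to 255 (shut). A call has 1 to 12 rows; each row shifts and turns the commanded pose from where the row before left it, along the tool's axes as they then stand; what a row does not reach is not made up. A row lasts 1/8 s, in which the tool goes at most 62.5 mm and 10.7 degrees, less where a joint would pass 70% of its speed; a pose out of reach is approached as far as the arm can. A call is refused whole if a number of a shift passes 1 or a number of a turn 1, either way. A call with a gripper value outside its range is refused whole. The fingers move at their own pace and stop on an object; "squeeze" is the grip in N (left out, the last holds). Time passes only in rows, so rows that do not move let the fingers close. It gives the time, the measured TCP pose, the force and the opening at its end, in the units of the state.
- get_obs(): the state, without advancing time (a new reading comes with each control period).
- camera(name): name is "side" or "top" or "wrist"; returns the picture (400x640x3 uint8, red, green, blue); there is no depth.
- get_calibration(name): a dict with "mtx" (3x3 intrinsics, pixels), "T" (4x4, takes a point from camera to world coordinates). Camera axes: x right, y down, z forward; pixel columns grow to the right and rows downward; lengths in mm; the calibration is good to about 2 mm. A picture is of the moment at which its call begins: read the wrist's pose just before it. get_calibration takes no time and is no camera call; for the wrist camera it gives the pose at the moment of the call.
- close_job(): hands the job in, once; it reports no verdict.
The state is a dict: "time_s": time; "joint_positions": joint angles; "dq": joint speeds; "joint_efforts": joint torques, N m; "eef_pos": TCP position; "eef_rot": TCP orientation; "contact_force": force on the tool from outside, world axes, zero at the start; "moment": the same for the moment, N m; "gripper_width": finger opening in mm.
Only numpy, scipy, OpenCV 4.12 (cv2) and the standard library are available. Lean on these libraries where they do the work, as an engineer would, in place of code of your own. Each camera call takes 0.05 s, during which the arm holds its last target.

## Working session

There is one attempt and no reset: what is moved stays moved. The work goes in short steps, Python scripts to look and compute and a tool call to move; the robot and the scene stay as the last step left them, time stands still between calls to the robot, and variables do not carry over. Pictures are saved under pics/ and viewed, and the job is handed in when it is done.

Besides the shell and the picture viewer there is one more tool, called after ">>>" by a JSON object that holds its "method" and its "body", one argument or row to a line. move_arm: Moves the arm, as the interface text tells. Its arguments: {"type":"object","properties":{"targets":{"type":"array","items":{"type":"array","items":{"type":"array","items":{"type":"number"}}}},"squeeze":{"type":"number"}},"required":["targets"]}

```bash
mkdir -p pics; ls; python3 - <<'E'
from plant import *
import cv2,numpy as np
np.set_printoptions(precision=3,suppress=True)
o=get_obs();print(o)
for n in ["top","side","wrist"]:
    c=get_calibration(n);print(n,c["mtx"],c["T"])
    cv2.imwrite(f"pics/{n}0.png",camera(n)[:,:,::-1])
E
```

```text
pics
{'time_s': 0.0, 'joint_positions': array([-1.033,  0.502, -0.427,  1.551,  0.221,  1.138, -0.21 ]), 'dq': array([-0.001,  0.001,  0.001, -0.   ,  0.   , -0.001, -0.002]), 'joint_efforts': array([  0.001, -56.66 ,  -5.816, -27.912,  -0.069,   0.031,   0.   ]), 'eef_pos': array([176.254, 624.923, 225.679]), 'eef_rot': array([-1.562,  0.216, -0.215]), 'contact_force': array([-0.11 ,  0.423,  0.219]), 'moment': array([-0.024,  0.065, -0.04 ]), 'gripper_width': 91.77733376271674}
top [[485.087   0.    327.118]
 [  0.    485.087 201.626]
 [  0.      0.      1.   ]] [[   0.01    -0.986    0.169  219.212]
 [  -1.      -0.009    0.005  -51.808]
 [  -0.003   -0.169   -0.986 1605.01 ]
 [   0.       0.       0.       1.   ]]
side [[470.62    0.    319.482]
 [  0.    470.62  196.632]
 [  0.      0.      1.   ]] [[  -0.867   -0.28     0.412 -139.745]
 [  -0.498    0.468   -0.73  1109.434]
 [   0.012   -0.838   -0.545  944.823]
 [   0.       0.       0.       1.   ]]
wrist [[294.534   0.    318.65 ]
 [  0.    294.534 202.002]
 [  0.      0.      1.   ]] [[  0.271   0.918   0.29   97.489]
 [  0.963  -0.257  -0.083 647.882]
 [ -0.002   0.302  -0.953 384.   ]
 [  0.      0.      0.      1.   ]]
```

View pics/top0.png

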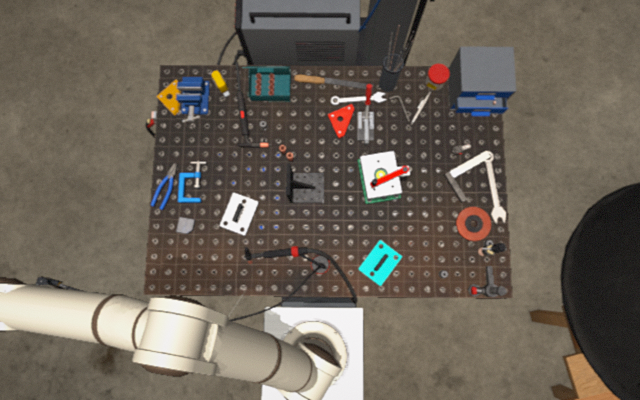

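View pics/side0.png

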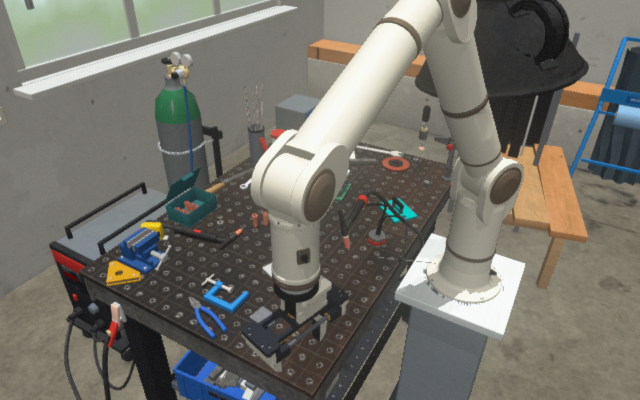

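View pics/wrist0.png

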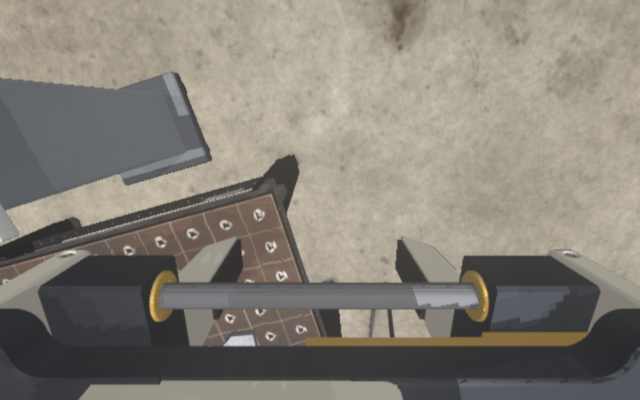

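```bash
python3 - <<'E'
import cv2,numpy as np
im=cv2.imread("pics/top0.png")
a=cv2.resize(im[185:240,205:275],None,fx=7,fy=7,interpolation=cv2.INTER_CUBIC)
b=cv2.resize(im[235:290,350:405],None,fx=7,fy=7,interpolation=cv2.INTER_CUBIC)
cv2.imwrite("pics/crop0.png",cv2.resize(np.hstack([a[:385],b[:385]]),None,fx=.9,fy=.9))
b=cv2.resize(im[140:215,340:425],None,fx=8,fy=8,interpolation=cv2.INTER_CUBIC)
cv2.imwrite("pics/crop1.png",b)
E
```

```text
(no output)
```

View pics/crop0.png

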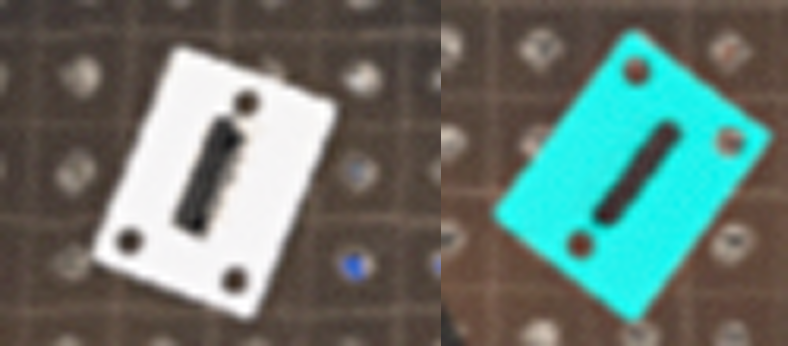

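View pics/crop1.png

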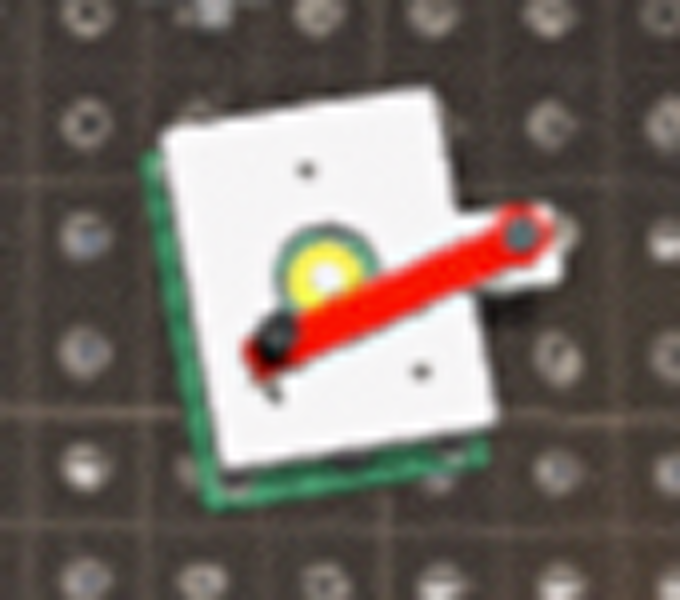

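The candidates for the cover in top0 are the bare steel plate with three holes at (239,213), which matches the description, and a cyan painted plate at (380,263), which is a decoy. The housing is at (380,177) and is the only one carrying a red bar. The bar's knob is near (374,182) and its pivot near (405,169). Next I'll measure from the top view.

```bash
cat > h.py <<'E'
from plant import *
import cv2,numpy as np
from scipy.spatial.transform import Rotation as R
np.set_printoptions(precision=2,suppress=True)
def ray(cal,uv):
    d=cal["T"][:3,:3]@np.linalg.solve(cal["mtx"],[uv[0],uv[1],1.]); return cal["T"][:3,3],d
def onz(cal,uv,z):
    o,d=ray(cal,uv); return o+d*(z-o[2])/d[2]
def proj(cal,p):
    T=cal["T"]; q=T[:3,:3].T@(np.asarray(p,float)-T[:3,3]); q=cal["mtx"]@q; return q[:2]/q[2]
def tri(l):
    A=np.zeros((3,3));b=np.zeros(3);P=[]
    for c,uv in l:
        o,d=ray(c,uv); d=d/np.linalg.norm(d);M=np.eye(3)-np.outer(d,d);A+=M;b+=M@o;P.append((o,d))
    x=np.linalg.solve(A,b); return x,[np.linalg.norm(np.cross(x-o,d)) for o,d in P]
def delta(p,Rt):
    "move from current to target p, matrix Rt: shift in tool axes (units), turn (units)"
    o=get_obs();Rc=R.from_rotvec(o["eef_rot"])
    return (Rc.inv()*R.from_matrix(Rt)).as_rotvec()/np.deg2rad(8),Rc.inv().apply(np.array(p)-o["eef_pos"])/25
E
python3 - <<'E'
from h import *
im=cv2.imread("pics/top0.png");c=get_calibration("top")
g=im.min(2)
m=(g>150).astype(np.uint8)
n,l,s,ce=cv2.connectedComponentsWithStats(m)
for i in range(1,n):
    if s[i,4]>300 and 180<s[i,1]+s[i,3]/2+30<300 and s[i,1]<260: print(s[i],ce[i])
def up(i): 
    return (l==i).astype(np.uint8)
for i in range(1,n):
    x,y,w,h,a=s[i]
    if a>500 and y<250:
        cs,_=cv2.findContours(up(i),cv2.RETR_EXTERNAL,cv2.CHAIN_APPROX_NONE)
        r=cv2.minAreaRect(cs[0]);b=cv2.boxPoints(r);z=8 if r[0][0]<300 else 70
        P=np.array([onz(c,p,z) for p in b]);print(r,P,P.mean(0),np.linalg.norm(np.diff(P,axis=0),axis=1))
# points
S=lambda x,y:(205+x/6.3-.4,185+y/6.3-.4)
for p in [(246,103),(129,241),(235,280)]: print("hole",onz(c,S(*p),8))
S=lambda x,y:(340+x/8-.4,140+y/8-.4)
for nme,p,z in [("c",(305,170),70),("b",(420,371),70),("a",(270,390),70),("piv",(521,233),90),("knobtop",(277,328),123),("bore",(326,275),0)]:print(nme,onz(c,S(*p),z))
R0=R.from_rotvec(get_obs()["eef_rot"]).as_matrix();print(R0)
Tw=get_calibration("wrist")["T"];print(R0.T@Tw[:3,:3],R0.T@(Tw[:3,3]-get_obs()["eef_pos"]))
E
```

```text
[ 360  151   42   47 1221] [380.14 173.57]
[450 151  56  72 779] [483.41 180.04]
[220 193  38  42 875] [238.6  213.43]
((382.21624755859375, 173.7972869873047), (43.401329040527344, 39.291358947753906), 80.53767395019531) [[ 636.01 -147.32   70.  ]
 [ 658.91 -274.04   70.  ]
 [ 516.58 -294.86   70.  ]
 [ 494.31 -170.03   70.  ]] [ 576.46 -221.56   70.  ] [128.78 143.85 126.81]
((489.83660888671875, 183.68943786621094), (73.5201187133789, 44.150630950927734), 46.30195236206055) [[ 582.58 -436.32   70.  ]
 [ 686.01 -544.15   70.  ]
 [ 510.29 -699.44   70.  ]
 [ 410.67 -592.04   70.  ]] [ 547.39 -567.99   70.  ] [149.41 234.5  146.49]
((238.4041290283203, 213.24508666992188), (27.896793365478516, 37.24971008300781), 21.370620727539062) [[409.79 315.29   8.  ]
 [527.28 275.28   8.  ]
 [493.47 186.9    8.  ]
 [376.82 227.82   8.  ]] [451.84 251.32   8.  ] [124.12  94.63 123.61]
hole [493.14 235.51   8.  ]
hole [418.84 294.3    8.  ]
hole [398.73 237.62   8.  ]
c [ 618.98 -207.37   70.  ]
b [ 535.91 -253.08   70.  ]
a [ 527.55 -192.55   70.  ]
piv [ 588.55 -291.62   90.  ]
knobtop [ 541.59 -190.58  123.  ]
bore [ 591.49 -223.     -0.  ]
[[ 0.96 -0.    0.27]
 [-0.27 -0.    0.96]
 [-0.   -1.   -0.  ]]
[[-0.    0.95  0.3 ]
 [ 0.   -0.3   0.95]
 [ 1.    0.    0.  ]] [ -81.99 -158.22    0.39]
```

>>> {"method": "move_arm", "body": {
  "targets": [
    [[0, 0, 0, 1, -0.1, -0.67, 0], [0, 0, 0, 1, -0.1, -0.67, 0], [0, 0, 0, 1, -0.1, -0.67, 0], [0, 0, 0, 1, -0.1, -0.67, 0], [0, 0, 0, 1, -0.1, -0.67, 0], [0, 0, 0, 1, -0.1, -0.67, 0], [0, 0, 0, 1, -0.1, -0.67, 0], [0, 0, 0, 1, -0.1, -0.67, 0], [0, 0, 0, 1, -0.1, -0.67, 0], [0, 0, 0, 1, -0.1, -0.67, 0], [0, 0, 0, 1, -0.1, -0.67, 0], [0, 0, 0, 1, -0.1, -0.67, 0]]
  ]
}}

```text
time_s: 1.65
eef_pos: [411.0, 349.8, 256.6]
eef_rot: [-1.56, 0.216, -0.215]
contact_force: [0.6, 0.1, -0.8]
gripper_width: 91.5
```

>>> {"method": "move_arm", "body": {
  "targets": [
    [[0, 0, 0, 1, 0, -0.67, 0], [0, 0, 0, 1, 0, -0.67, 0], [0, 0, 0, 1, 0, -0.67, 0], [0, 0, 0, 1, 0, -0.67, 0], [0, 0, 0, 1, 0, -0.67, 0], [0, 0, 0, 0, 0, 0, 0], [0, 0, 0, 0, 0, 0, 0]]
  ]
}}

```text
time_s: 2.52
eef_pos: [507.4, 237.0, 256.5]
eef_rot: [-1.56, 0.216, -0.214]
contact_force: [1.1, -0.3, -0.5]
gripper_width: 91.9
```

```bash
python3 - <<'E'
from h import *
o=get_obs();c=get_calibration("wrist");im=camera("wrist")[:,:,::-1]
cv2.imwrite("pics/w1.png",im);np.savez("w1.npz",**c)
print(o["time_s"],o["joint_positions"],o["eef_pos"],o["contact_force"])
E
```

```text
2.525 [-0.29  0.29 -0.24  1.75  0.08  1.11  0.75] [507.39 237.02 256.46] [ 1.13 -0.35 -0.48]
```

View pics/w1.png

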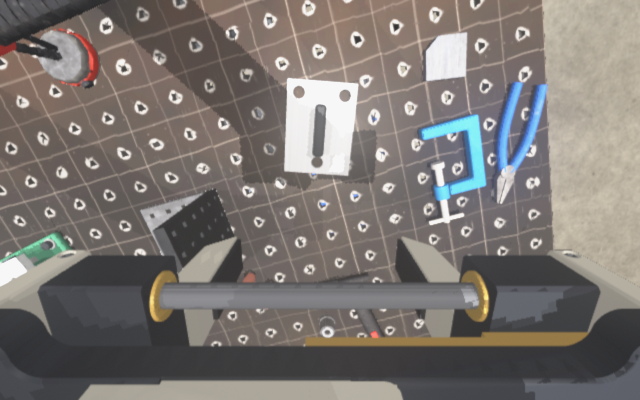

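w1 shows the bare steel cover upright in view. Holes a and b are near (299,92) and (345,96), hole c is at (317,162), and the handle runs from (320,105) to (318,155).

```bash
python3 - <<'E'
from h import *
im=cv2.imread("pics/w1.png");c=np.load("w1.npz");ct=get_calibration("top")
roi=cv2.resize(im[70:185,270:375],None,fx=5,fy=5,interpolation=cv2.INTER_CUBIC);cv2.imwrite("pics/w1c.png",roi)
g=im[70:185,270:375].max(2);
m=(g>150).astype(np.uint8)
cs,h=cv2.findContours(m,cv2.RETR_CCOMP,cv2.CHAIN_APPROX_NONE)
for k,q in enumerate(cs):
    a=cv2.contourArea(q)
    if a<30: continue
    r=cv2.minAreaRect(q);M=cv2.moments(q);ctr=np.array([M['m10']/M['m00']+270,M['m01']/M['m00']+70])
    print(a,h[0][k][3],ctr,r, onz(c,ctr,8))
    if a>2000:
        b=cv2.boxPoints(r)+[270,70];P=np.array([onz(c,p,8) for p in b]);print(P,np.linalg.norm(np.diff(P,axis=0),axis=1),P.mean(0))
E
```

```text
7595.0 -1 [323.98 120.42] ((57.0, 54.0), (108.0, 94.0), 90.0) [444.59 262.44   8.  ]
[[370.04 225.05   8.  ]
 [402.25 339.88   8.  ]
 [539.28 309.68   8.  ]
 [503.43 181.89   8.  ]] [119.26 140.31 132.72] [453.75 264.13   8.  ]
692.0 8 [318.59 134.74] ((48.65443801879883, 65.51065063476562), (12.797187805175781, 63.46992111206055), 3.9451863765716553) [460.62 250.49   8.  ]
88.0 8 [334.45  75.08] ((64.75, 3.7500014305114746), (10.60660171508789, 14.142135620117188), 45.0) [394.46 290.05   8.  ]
```

View pics/w1c.png

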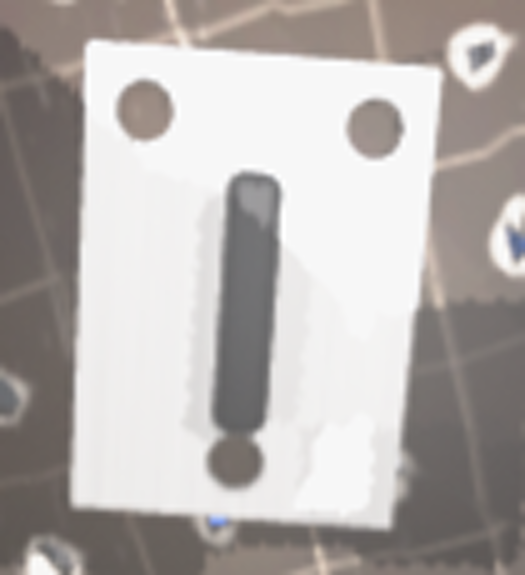

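```bash
python3 - <<'E'
from h import *
c=np.load("w1.npz");ct=get_calibration("top")
S=lambda x,y:(270+x/5-.4,70+y/5-.4)
St=lambda x,y:(205+x/6.3-.4,185+y/6.3-.4)
H=[onz(c,S(*p),4) for p in [(375,128),(145,109),(235,461)]]  # which is a decided below
for p in H: print(p)
for p,q in [((145,109),(235,280)),((375,128),(129,241)),((235,461),(246,103)),((255,175),(193,222)),((240,433),(228,124))]:
    print("tri",tri([(c,S(*p)),(ct,St(*q))]))
a,b,cc=H; print("ctr",(a[:2]+b[:2])/4+cc[:2]/2,"yaw",np.degrees(np.arctan2(*(cc-(a+b)/2)[[1,0]])),np.linalg.norm(a-b),np.linalg.norm(cc-(a+b)/2), np.degrees(np.arctan2(*(a-b)[[1,0]])-np.pi/2))
e=[onz(c,S(*p),43) for p in [(255,175),(240,433)]];print("handle",e,(e[0]+e[1])/2,np.linalg.norm(e[0]-e[1]))
E
```

```text
[421.29 296.97   4.  ]
[400.51 240.21   4.  ]
[495.91 237.69   4.  ]
tri (array([400.01, 239.81,  -3.85]), [np.float64(0.056033544485192606), np.float64(0.05603354448523586)])
tri (array([421.06, 298.22,  -9.97]), [np.float64(0.037146490871766226), np.float64(0.03714649087180988)])
tri (array([495.95, 237.39,  -2.45]), [np.float64(1.0042133905712065), np.float64(1.0042133905711907)])
tri (array([426.38, 261.73,  12.95]), [np.float64(2.788057968694323), np.float64(2.7880579686942815)])
tri (array([483.05, 242.17,  20.29]), [np.float64(3.2783770465006823), np.float64(3.2783770465006885)])
ctr [453.4  253.14] yaw -19.976871517542246 60.44825003366684 90.4560225145229 -20.10507598967245
handle [array([424.5 , 263.13,  43.  ]), array([483.03, 242.91,  43.  ])] [453.77 253.02  43.  ] 61.925645044785085
```

>>> {"method": "move_arm", "body": {
  "targets": [
    [[0, 0, 0, 0.55, 0, -1, 0], [0, 0, 0, 0.55, 0, -1, 0], [0, 0, 0, 0.55, 0, -1, 0], [0, 0, 0, 0.55, 0, -1, 0], [0, 0, 0, 0.55, 0, -1, 0], [0, 0, 0, 0.55, 0, -1, 0], [0, 0, 0, 0.55, 0, -1, 0], [0, 0, 0, 0.55, 0, -1, 0], [0, 0, 0, 0.55, 0, -1, 0], [0, 0, 0, 0.55, 0, -1, 0], [0, 0, 0, 0.55, 0, -1, 0], [0, 0, 0, 0.55, 0, -1, 0]]
  ]
}}

```text
time_s: 4.08
eef_pos: [585.8, -96.2, 256.7]
eef_rot: [-1.559, 0.214, -0.213]
contact_force: [0.2, 0.4, -0.9]
gripper_width: 91.8
```

>>> {"method": "move_arm", "body": {
  "targets": [
    [[0, 0, 0, 0.55, 0, -1, 0], [0, 0, 0, 0.55, 0, -1, 0], [0, 0, 0, 0.55, 0, -1, 0], [0, 0, 0, 0.55, 0, -1, 0], [0, 0, 0, 0, 0, 0, 0], [0, 0, 0, 0, 0, 0, 0]]
  ]
}}

```text
time_s: 4.82
eef_pos: [611.5, -206.2, 256.5]
eef_rot: [-1.559, 0.214, -0.214]
contact_force: [0.3, 0.5, -0.3]
gripper_width: 91.5
```

```bash
python3 - <<'E'
from h import *
o=get_obs();c=get_calibration("wrist");im=camera("wrist")[:,:,::-1]
cv2.imwrite("pics/w2.png",im);np.savez("w2.npz",**c)
print(o["time_s"],o["joint_positions"],o["eef_pos"],o["contact_force"])
E
```

```text
4.825 [ 0.3   0.43 -0.02  1.54  0.01  1.17  1.58] [ 611.55 -206.24  256.47] [ 0.31  0.49 -0.34]
```

View pics/w2.png

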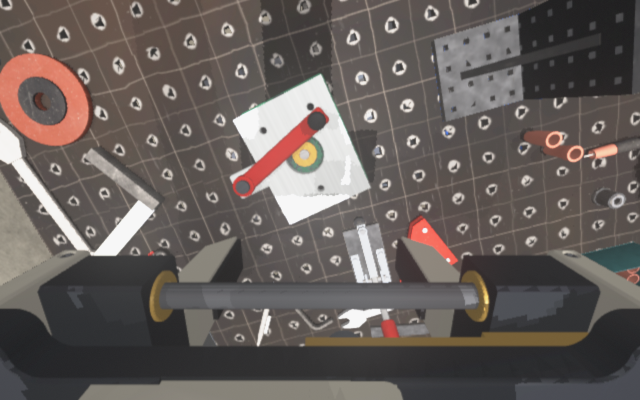

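```bash
python3 - <<'E'
from h import *
im=cv2.imread("pics/w2.png")
cv2.imwrite("pics/w2c.png",cv2.resize(im[65:235,220:380],None,fx=4.7,fy=3.5 if 0 else 4.7,interpolation=cv2.INTER_CUBIC)[:600,:])
E
```

```text
(no output)
```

View pics/w2c.png

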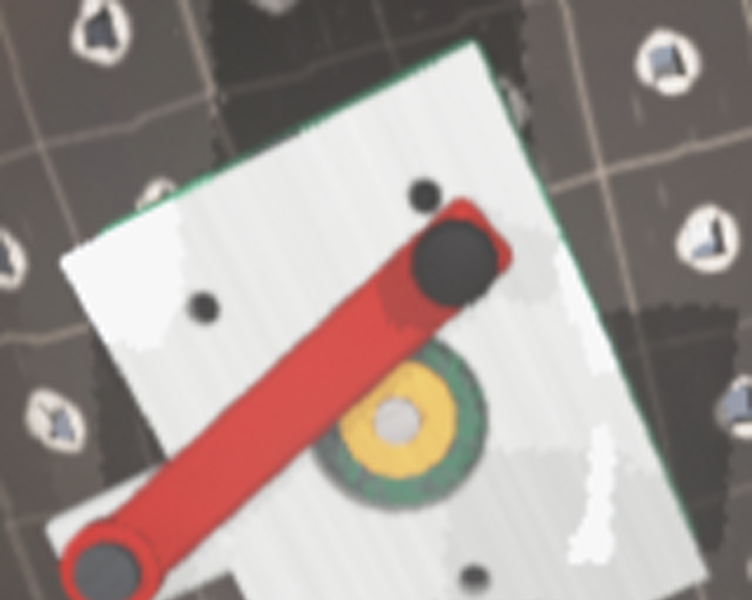

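w2 crop: threads a (425,195), b (204,308) and c (474,578), the knob top at (455,262), and the pivot at (106,572).

```bash
python3 - <<'E'
from h import *
c=np.load("w2.npz");ct=get_calibration("top")
S=lambda x,y:(220+x/4.7-.4,65+y/4.7-.4)
St=lambda x,y:(340+x/8-.4,140+y/8-.4)
a,b,d=[onz(c,S(*p),70) for p in [(425,195),(204,308),(474,578)]];print(a,b,d)
ab=(a+b)/2
print("ctr",(ab+d)/2,"yaw",np.degrees(np.arctan2(*(d-ab)[[1,0]])),np.degrees(np.arctan2(*(a-b)[[1,0]]))-90,np.linalg.norm(a-b),np.linalg.norm(d-ab))
for z in (118,127):print("knob",onz(c,S(455,262),z))
print("piv",onz(c,S(106,572),92))
for n,p,q in [("a",(425,195),(270,390)),("b",(204,308),(420,371)),("c",(474,578),(305,170)),("knob",(455,262),(277,328)),("piv",(106,572),(521,233))]:
    print(n,tri([(c,S(*p)),(ct,St(*q))]))
E
```

```text
[ 527.43 -192.09   70.  ] [ 538.07 -250.91   70.  ] [ 620.83 -205.91   70.  ]
ctr [ 576.79 -213.7    70.  ] yaw 10.036599236734478 10.248799843179341 59.7785701802901 89.44400315298373
knob [ 542.49 -188.64  118.  ]
knob [ 542.19 -188.5   127.  ]
piv [ 589.97 -289.32   92.  ]
a (array([ 527.39, -192.25,   71.09]), [np.float64(0.20254835355058168), np.float64(0.20254835355062498)])
b (array([ 538.49, -254.22,   56.33]), [np.float64(0.6811829862837966), np.float64(0.6811829862837695)])
c (array([ 611.34, -203.91,  103.18]), [np.float64(0.9798613299439618), np.float64(0.9798613299438595)])
knob (array([ 541.89, -189.54,  123.55]), [np.float64(1.0687450076631242), np.float64(1.0687450076631764)])
piv (array([ 592.04, -293.78,   77.66]), [np.float64(0.5018007090530934), np.float64(0.5018007090532582)])
```

```bash
python3 - <<'E'
from h import *
def Rt(yawdeg): # tool z yaw, y down
    t=np.radians(yawdeg);z=np.array([np.cos(t),np.sin(t),0]);y=np.array([0,0,-1.]);return np.c_[np.cross(y,z),y,z]
o=get_obs();Rc=R.from_rotvec(o["eef_rot"]).as_matrix();print(Rc)
t,s=delta([542.3,-188.6,185],Rt(30));print(t,s)
E
cat >>h.py <<'E'
def Rt(yawdeg): # tool z yaw, y down
    t=np.radians(yawdeg);z=np.array([np.cos(t),np.sin(t),0]);y=np.array([0,0,-1.]);return np.c_[np.cross(y,z),y,z]
E
```

```text
[[ 0.96 -0.    0.27]
 [-0.27  0.    0.96]
 [-0.   -1.    0.  ]]
[-0.01  5.55 -0.01] [-2.86  2.87 -0.08]
```

>>> {"method": "move_arm", "body": {
  "targets": [
    [[0, 0, 0, -0.95, 0.95, 0, 0], [0, 0, 0, -0.95, 0.95, 0, 0], [0, 0, 0, -0.95, 0.95, -0.1, 0], [0, 0.95, 0, 0, 0, 0, 0], [0, 0.95, 0, 0, 0, 0, 0], [0, 0.95, 0, 0, 0, 0, 0], [0, 0.95, 0, 0, 0, 0, 0], [0, 0.95, 0, 0, 0, 0, 0], [0, 0.8, 0, 0, 0, 0, 0], [0, 0, 0, 0, 0, 0, 0], [0, 0, 0, 0, 0, 0, 0]]
  ]
}}

```text
time_s: 6.25
eef_pos: [542.3, -190.5, 185.6]
eef_rot: [-1.412, 0.815, -0.815]
contact_force: [-0.3, 0.5, -0.4]
gripper_width: 91.8
```

```bash
python3 - <<'E'
from h import *
o=get_obs();c=get_calibration("wrist");im=camera("wrist")[:,:,::-1]
cv2.imwrite("pics/w3.png",im);np.savez("w3.npz",**c)
print(o["time_s"],o["joint_positions"],o["eef_pos"],o["contact_force"])
E
```

```text
6.25 [ 0.19  0.38  0.13  1.8  -0.06  0.97  0.87] [ 542.28 -190.47  185.58] [-0.27  0.49 -0.38]
```

View pics/w3.png

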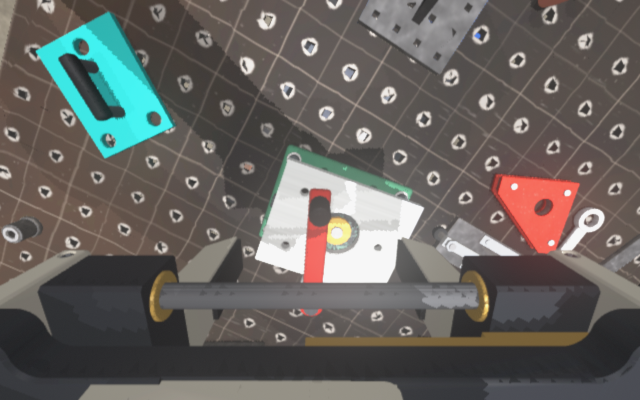

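```bash
python3 - <<'E'
from h import *
im=cv2.imread("pics/w3.png")
cv2.imwrite("pics/w3c.png",cv2.resize(im[140:255,250:430],None,fx=4.4,fy=4.4,interpolation=cv2.INTER_CUBIC))
E
```

```text
(no output)
```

View pics/w3c.png

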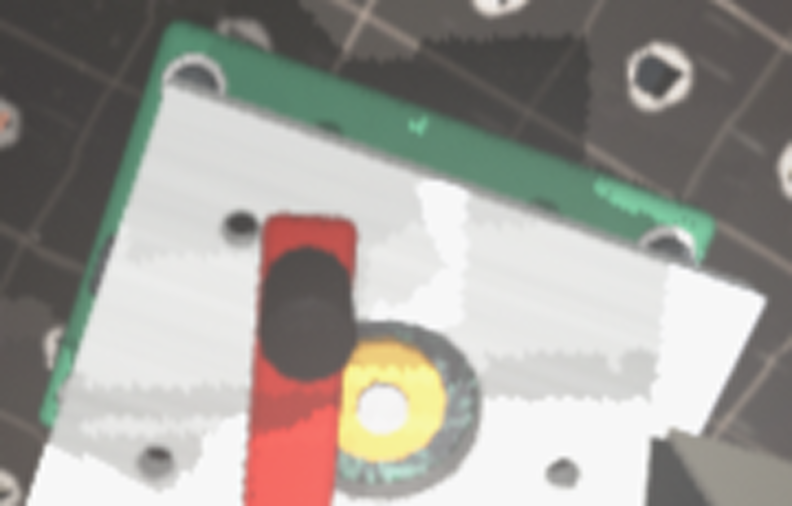

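```bash
python3 - <<'E'
from h import *
c=np.load("w2.npz");c3=np.load("w3.npz")
S=lambda x,y:(220+x/4.7-.4,65+y/4.7-.4)
S3=lambda x,y:(250+x/4.4-.4,140+y/4.4-.4)
print("knobtop",tri([(c,S(455,262)),(c3,S3(307,333))]))
for n,p,w,q in [("a",(425,195),[527.4,-192.1,70],(240,225)),("b",(204,308),[538,-251,70],(157,462)),("c",(474,578),[620.8,-206,70],(563,473))]:
    pr=proj(c3,w);print(n,((pr-[250,140])+.4)*4.4)
for n,p,q in [("?",(425,195),(240,225)),("b",(204,308),(157,462)),("c",(474,578),(563,473))]:
    print(n,onz(c3,S3(*q),70),tri([(c,S(*p)),(c3,S3(*q))]))
print(R.from_rotvec(get_obs()["eef_rot"]).as_matrix())
print(delta([542.3,-188.6,107-19+4],Rt(27)))
E
```

```text
knobtop (array([ 542.3 , -188.54,  124.29]), [np.float64(0.015528511781382695), np.float64(0.015528511781377893)])
a [239.37 228.71]
b [155.3  462.22]
c [560.14 472.35]
? [ 527.11 -191.3    70.  ] (array([ 527.4 , -192.15,   66.77]), [np.float64(0.015934235641696118), np.float64(0.015934235641349707)])
b [ 538.32 -250.75   70.  ] (array([ 538.2 , -250.88,   69.86]), [np.float64(0.14383872928956218), np.float64(0.14383872928942404)])
c [ 621.47 -205.8    70.  ] (array([ 620.86, -205.69,   70.82]), [np.float64(0.2870853806584282), np.float64(0.28708538065835393)])
[[ 0.5   0.    0.87]
 [-0.87  0.    0.5 ]
 [-0.   -1.    0.  ]]
(array([-0.  ,  0.38, -0.  ]), array([-0.07,  3.74,  0.05]))
```

Two views put the knob top at z 124.3 (centre about 107) and the threads at about 70, which agrees with the text. Descending and gripping the knob lightly.

>>> {"method": "move_arm", "body": {
  "targets": [
    [[0, 0, 0, -0.07, 0.9, 0.05, 0], [0, 0, 0, 0, 0.9, 0, 0], [0, 0, 0, 0, 0.9, 0, 0], [0, 0, 0, 0, 0.7, 0, 0], [0, 0, 0, 0, 0.35, 0, 0], [0, 0, 0, 0, 0, 0, 255], [0, 0, 0, 0, 0, 0, 255], [0, 0, 0, 0, 0, 0, 255], [0, 0, 0, 0, 0, 0, 255], [0, 0, 0, 0, 0, 0, 255], [0, 0, 0, 0, 0, 0, 255], [0, 0, 0, 0, 0, 0, 255]]
  ],
  "squeeze": 10
}}

```text
time_s: 7.8
eef_pos: [542.3, -189.4, 91.7]
eef_rot: [-1.412, 0.817, -0.817]
contact_force: [0.1, -0.3, 0.7]
gripper_width: 26.5
```

>>> {"method": "move_arm", "body": {
  "targets": [
    [[0, 0, 0, 0, 0, 0, 255], [0, 0, 0, 0, 0, 0, 255], [0, 0, 0, 0, 0, 0, 255]]
  ]
}}

```text
time_s: 8.18
eef_pos: [542.3, -189.3, 91.7]
eef_rot: [-1.412, 0.817, -0.817]
contact_force: [-0.2, 0.1, -0.3]
gripper_width: 17.7
```

>>> {"method": "move_arm", "body": {
  "targets": [
    [[0, -0.75, 0, -0.013, 0, -0.468, 255], [0, -0.75, 0, -0.013, 0, -0.468, 255], [0, -0.75, 0, -0.013, 0, -0.468, 255], [0, -0.75, 0, -0.013, 0, -0.468, 255], [0, -0.75, 0, -0.013, 0, -0.468, 255]]
  ]
}}

```text
time_s: 8.8
eef_pos: [498.5, -226.7, 91.7]
eef_rot: [-1.531, 0.409, -0.41]
contact_force: [2.3, -0.5, -2.2]
gripper_width: 17.6
```

```bash
python3 - <<'E'
from h import *
o=get_obs();v=o["eef_pos"][:2]-[590.3,-289.4];print(np.hypot(*v),np.degrees(np.arctan2(v[1],v[0])),o["joint_positions"],R.from_rotvec(o["eef_rot"]).as_matrix())
E
```

```text
111.15720277103343 145.69077208114996 [ 0.38  0.46 -0.    1.93  0.    0.75  1.43] [[ 0.87  0.    0.5 ]
 [-0.5   0.    0.87]
 [ 0.   -1.    0.  ]]
```

>>> {"method": "move_arm", "body": {
  "targets": [
    [[0, -0.75, 0, -0.013, 0, -0.468, 255], [0, -0.75, 0, -0.013, 0, -0.468, 255], [0, -0.75, 0, -0.013, 0, -0.468, 255], [0, -0.75, 0, -0.013, 0, -0.468, 255], [0, -0.75, 0, -0.013, 0, -0.468, 255], [0, -0.75, 0, -0.013, 0, -0.468, 255]]
  ]
}}

```text
time_s: 9.55
eef_pos: [478.8, -292.8, 91.7]
eef_rot: [-1.569, -0.084, 0.083]
contact_force: [2.4, 1.2, -2.1]
gripper_width: 17.8
```

```bash
python3 - <<'E'
from h import *
o=get_obs();v=o["eef_pos"][:2]-[590.3,-289.4];print(np.hypot(*v),np.degrees(np.arctan2(v[1],v[0])),o["joint_positions"],R.from_rotvec(o["eef_rot"]).as_matrix())
E
```

```text
111.5933290355262 -178.26019160571917 [ 0.61  0.49 -0.14  1.89  0.09  0.77  2.1 ] [[ 0.99  0.   -0.11]
 [ 0.11  0.    0.99]
 [ 0.   -1.    0.  ]]
```

>>> {"method": "move_arm", "body": {
  "targets": [
    [[0, -0.5, 0, -0.01, 0, -0.4, 255], [0, -0.3, 0, -0.02, 0, -0.28, 255], [0, 0, 0, 0, 0, -0.08, 255], [0, 0, 0, 0, 0, 0, 255]]
  ]
}}

```text
time_s: 10.05
eef_pos: [480.4, -311.7, 91.7]
eef_rot: [-1.564, -0.168, 0.167]
contact_force: [0.6, 0.8, -0.8]
gripper_width: 17.8
```

```bash
python3 - <<'E'
from h import *
o=get_obs();v=o["eef_pos"][:2]-[590.3,-289.4];print(np.hypot(*v),np.degrees(np.arctan2(v[1],v[0])),o["joint_positions"])
E
```

```text
112.1815954750421 -168.53025745326318 [ 0.65  0.5  -0.16  1.86  0.11  0.78  2.22]
```

>>> {"method": "move_arm", "body": {
  "targets": [
    [[0, 0, 0, 0.01, 0, -0.1, 255], [0, 0, 0, 0, 0, -0.1, 255], [0, 0, 0, 0, 0, 0, 255]]
  ]
}}

```text
time_s: 10.42
eef_pos: [480.4, -313.2, 91.5]
eef_rot: [-1.559, -0.167, 0.171]
contact_force: [-3.4, 9.9, 7.7]
gripper_width: 17.6
```

The bar stops here: the force rises to 10 N at the expected angle of about 191.9°. Releasing and lifting.

>>> {"method": "move_arm", "body": {
  "targets": [
    [[0, 0, 0, 0, 0, 0, 0], [0, 0, 0, 0, 0, 0, 0], [0, 0, 0, 0, 0, 0, 0], [0, 0, 0, 0, 0, 0, 0], [0, 0, 0, 0, -0.8, 0, 0], [0, 0, 0, 0, -1, 0, 0], [0, 0, 0, 0, -1, 0, 0], [0, 0, 0, 0, -1, 0, 0], [0, 0.5, 0, 0, -1, 0.3, 0], [0, 0.9, 0, 0.5, -1, 0.9, 0], [0, 0.9, 0, 0.5, -0.5, 0.9, 0], [0, 0, 0, 0, 0, 0, 0]]
  ]
}}

```text
time_s: 11.92
eef_pos: [503.0, -260.6, 250.6]
eef_rot: [-1.569, 0.079, -0.083]
contact_force: [0.1, 0.0, -0.0]
gripper_width: 91.8
```

```bash
python3 - <<'E'
from h import *
o=get_obs();c=get_calibration("wrist");im=camera("wrist")[:,:,::-1]
cv2.imwrite("pics/w4.png",im);np.savez("w4.npz",**c)
print(o["time_s"],o["joint_positions"],o["eef_pos"],o["contact_force"])
print(delta([453.5,253,256],Rt(70)))
E
```

```text
11.925 [ 0.55  0.3  -0.15  1.75  0.05  1.09  1.86] [ 503.04 -260.6   250.57] [ 0.13  0.04 -0.02]
(array([0.  , 1.76, 0.01]), array([-4.04, -0.27, 20.3 ]))
```

View pics/w4.png

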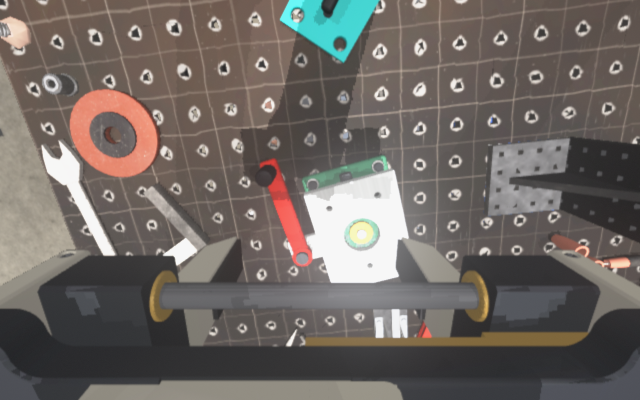

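```bash
python3 - <<'E'
from h import *
im=cv2.imread("pics/w4.png")
cv2.imwrite("pics/w4c.png",cv2.resize(im[145:280,245:420],None,fx=4.4,fy=4.4,interpolation=cv2.INTER_CUBIC))
E
```

```text
(no output)
```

View pics/w4c.png

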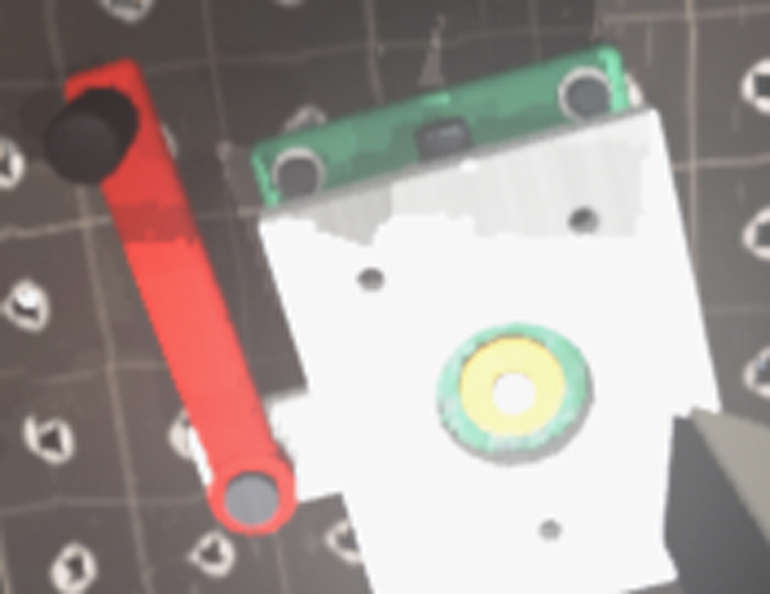

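```bash
python3 - <<'E'
from h import *
c=np.load("w4.npz");c2=np.load("w2.npz")
S=lambda x,y:(245+x/4.4-.4,145+y/4.4-.4)
S2=lambda x,y:(220+x/4.7-.4,65+y/4.7-.4)
k=onz(c,S(87,143),124.3);p=onz(c,S(251,497),92);p2=onz(c2,S2(106,572),92)
a,b,d=[onz(c,S(*q),70) for q in [(584,219),(371,279),(550,529)]]
ab=(a+b)/2;yaw=np.degrees(np.arctan2(*(d-ab)[[1,0]]));yaw2=np.degrees(np.arctan2(*(a-b)[[1,0]]))-90
v=k-[590.3,-289.4,0];print(k,p,p2,np.degrees(np.arctan2(v[1],v[0]))%360, np.hypot(*v[:2]),"ctr",(ab+d)/2,yaw,yaw2,np.linalg.norm(a-b),np.linalg.norm(d-ab))
for q,q2 in [((584,219),(425,195)),((371,279),(204,308)),((550,529),(474,578))]: print(tri([(c,S(*q)),(c2,S2(*q2))]))
E
```

```text
[ 480.54 -311.77  124.3 ] [ 589.58 -289.67   92.  ] [ 589.97 -289.32   92.  ] 191.52151233805844 112.01921346040214 ctr [ 576.48 -213.84   70.  ] 10.055879197590016 10.771374478604116 60.28416732581489 89.86701761143487
(array([ 527.29, -191.94,   68.17]), [np.float64(0.2223959917469331), np.float64(0.22239599174691718)])
(array([ 538.14, -251.2 ,   69.03]), [np.float64(0.11211044216375071), np.float64(0.11211044216379802)])
(array([ 620.92, -205.94,   69.66]), [np.float64(0.008167132405125512), np.float64(0.008167132404983004)])
```

>>> {"method": "move_arm", "body": {
  "targets": [
    [[0, 0.88, 0, 0, 0, 0, 0], [0, 0.88, 0, 0, 0, 0, 0], [0, 0, 0, -0.47, 0, 0.98, 0], [0, 0, 0, -0.47, 0, 0.98, 0], [0, 0, 0, -0.47, 0, 0.98, 0], [0, 0, 0, -0.47, 0, 0.98, 0], [0, 0, 0, -0.47, 0, 0.98, 0], [0, 0, 0, -0.47, 0, 0.98, 0], [0, 0, 0, -0.47, 0, 0.98, 0], [0, 0, 0, -0.47, 0, 0.98, 0], [0, 0, 0, -0.47, 0, 0.98, 0], [0, 0, 0, -0.47, 0, 0.98, 0]]
  ]
}}

```text
time_s: 13.48
eef_pos: [474.9, 7.0, 248.3]
eef_rot: [-1.554, 0.278, -0.276]
contact_force: [0.7, -1.0, 1.0]
gripper_width: 91.7
```

>>> {"method": "move_arm", "body": {
  "targets": [
    [[0, 0, 0, -0.47, 0, 0.98, 0], [0, 0, 0, -0.47, 0, 0.98, 0], [0, 0, 0, -0.47, 0, 0.98, 0], [0, 0, 0, -0.47, 0, 0.98, 0], [0, 0, 0, -0.47, 0.4, 0.98, 0], [0, 0, 0, -0.47, 0.5, 0.98, 0], [0, 0, 0, -0.47, 0.5, 0.98, 0], [0, 0, 0, -0.47, 0.5, 0.98, 0], [0, 0, 0, -0.42, 0.5, 0.98, 0], [0, 0, 0, 0, 0, 0, 0], [0, 0, 0, 0, 0, 0, 0]]
  ]
}}

```text
time_s: 14.85
eef_pos: [454.1, 249.1, 188.7]
eef_rot: [-1.554, 0.278, -0.277]
contact_force: [1.0, 0.3, -0.4]
gripper_width: 91.7
```

```bash
python3 - <<'E'
from h import *
o=get_obs();c=get_calibration("wrist");im=camera("wrist")[:,:,::-1]
cv2.imwrite("pics/w5.png",im);np.savez("w5.npz",**c)
print(o["time_s"],o["joint_positions"],o["eef_pos"],o["contact_force"])
print(delta([453.5,253,190],Rt(70)))
cv2.imwrite("pics/w5c.png",cv2.resize(im[110:250,240:400],None,fx=4.2,fy=4.2,interpolation=cv2.INTER_CUBIC))
E
```

```text
14.85 [-0.18  0.31 -0.45  1.92  0.16  0.95  0.52] [454.1  249.09 188.73] [ 1.    0.28 -0.42]
(array([ 0.01, -0.04,  0.  ]), array([-0.09, -0.04,  0.14]))
```

View pics/w5.png

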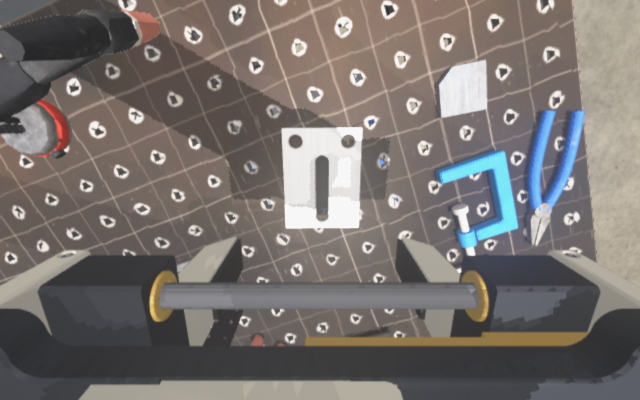

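View pics/w5c.png

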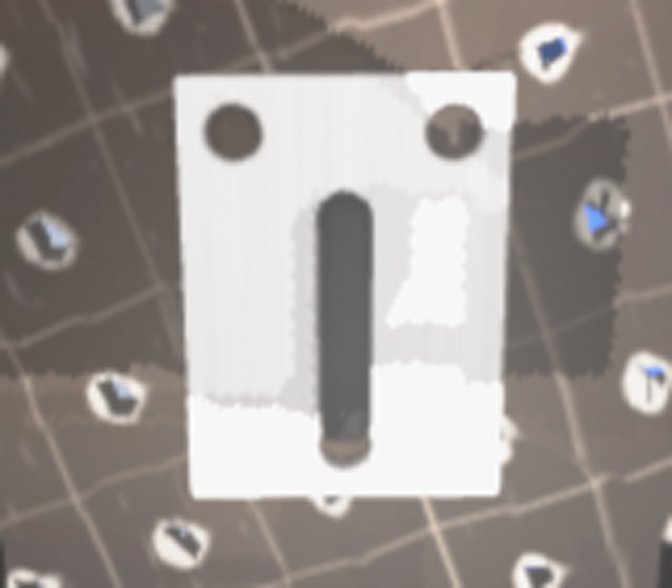

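```bash
python3 - <<'E'
from h import *
c=np.load("w5.npz");c1=np.load("w1.npz")
S=lambda x,y:(240+x/4.2-.4,110+y/4.2-.4)
S1=lambda x,y:(270+x/5-.4,70+y/5-.4)
for n,q,q1 in [("b",(233,131),(145,109)),("a",(455,131),(375,128)),("c",(345,440),(235,461)),("h0",(344,192),(254.5,173)),("h1",(345,440),(240,435)),("hm",(344.5,314),(247.5,303))]:
    print(n,tri([(c,S(*q)),(c1,S1(*q1))]),onz(c,S(*q),43 if n[0]=="h" else 4))
L=[onz(c,S(*q),8) for q in [(177,75),(515,72),(499,494),(192,496)]]
L=np.array(L);print(L,np.linalg.norm(L-np.roll(L,1,0),axis=1),L.mean(0))
a,b=[onz(c,S(*q),4) for q in [(455,131),(233,131)]]
print(np.degrees(np.arctan2(*(a-b)[[1,0]]))-90)
x=L[1]+L[2]-L[0]-L[3];print(np.degrees(np.arctan2(x[1],x[0]))-90)
E
```

```text
b (array([400.61, 240.28,   5.55]), [np.float64(0.008224952747253217), np.float64(0.008224952747289347)]) [400.71 240.1    4.  ]
a (array([421.33, 296.78,   6.37]), [np.float64(0.02467256852494917), np.float64(0.024672568524846013)]) [421.65 296.94   4.  ]
c (array([496.4 , 237.64,   1.23]), [np.float64(0.09937058701856695), np.float64(0.09937058701855553)]) [495.48 238.05   4.  ]
h0 (array([423.86, 263.52,  23.93]), [np.float64(0.2028365358048686), np.float64(0.20283653580485306)]) [421.18 264.56  43.  ]
h1 (array([484.34, 242.18,  36.68]), [np.float64(0.32916210946324465), np.float64(0.3291621094633001)]) [482.05 242.61  43.  ]
hm (array([453.7 , 253.02,  28.37]), [np.float64(0.08171930897809894), np.float64(0.08171930897812886)]) [450.17 254.1   43.  ]
[[381.65 231.96   8.  ]
 [412.   316.59   8.  ]
 [525.73 275.4    8.  ]
 [495.02 190.03   8.  ]] [120.87  89.91 120.96  90.72] [453.6  253.49   8.  ]
-20.21835930681459
-19.75746819643915
```

Cover measured from two views: centre (453.6, 253.2), yaw −20°, with hole spacing and plate edges matching the given sizes. Next I'll descend and grip.

>>> {"method": "move_arm", "body": {
  "targets": [
    [[0, -0.04, 0, -0.09, 0.9, 0.15, 0], [0, 0, 0, 0, 1, 0, 0], [0, 0, 0, 0, 1, 0, 0], [0, 0, 0, 0, 1, 0, 0], [0, 0, 0, 0, 0.8, 0, 0], [0, 0, 0, 0, 0.6, 0, 0], [0, 0, 0, 0, 0.4, 0, 0], [0, 0, 0, 0, 0, 0, 0]]
  ]
}}

```text
time_s: 15.9
eef_pos: [452.7, 254.8, 46.4]
eef_rot: [-1.554, 0.273, -0.272]
contact_force: [0.8, -0.1, 0.1]
gripper_width: 91.9
```

```bash
python3 - <<'E'
from h import *
o=get_obs();c=get_calibration("wrist");im=camera("wrist")[:,:,::-1]
cv2.imwrite("pics/w6.png",im);np.savez("w6.npz",**c)
print(o["time_s"],o["eef_pos"],o["contact_force"]);print(delta([453.6,253.2,18],Rt(70)))
E
```

```text
15.9 [452.75 254.77  46.36] [ 0.81 -0.15  0.09]
(array([-0.  ,  0.01,  0.  ]), array([ 0.05,  1.16, -0.07]))
```

View pics/w6.png

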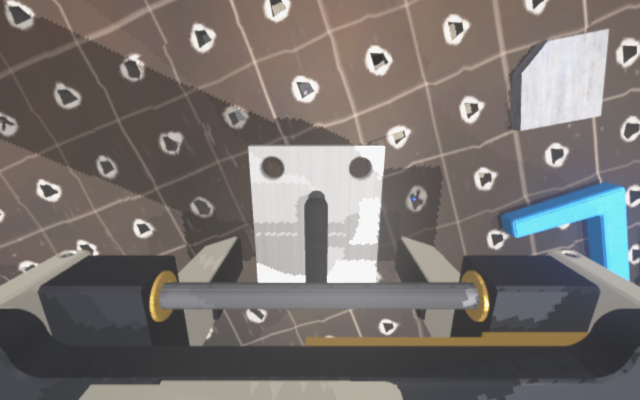

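w6: the handle is centred at column 316 and the jaw centre is at about 318.7. The offset of about −1.7 mm agrees with the computed correction. Continuing down and closing.

>>> {"method": "move_arm", "body": {
  "targets": [
    [[0, 0, 0, 0.05, 0.5, -0.07, 0], [0, 0, 0, 0, 0.4, 0, 0], [0, 0, 0, 0, 0.25, 0, 0], [0, 0, 0, 0, 0, 0, 255], [0, 0, 0, 0, 0, 0, 255], [0, 0, 0, 0, 0, 0, 255], [0, 0, 0, 0, 0, 0, 255], [0, 0, 0, 0, 0, 0, 255], [0, 0, 0, 0, 0, 0, 255], [0, 0, 0, 0, 0, 0, 255], [0, 0, 0, 0, 0, 0, 255], [0, 0, 0, 0, 0, 0, 255]]
  ],
  "squeeze": 40
}}

```text
time_s: 17.45
eef_pos: [453.4, 253.1, 17.9]
eef_rot: [-1.554, 0.273, -0.272]
contact_force: [-0.1, -0.2, 0.3]
gripper_width: 13.7
```

>>> {"method": "move_arm", "body": {
  "targets": [
    [[0, 0, 0, 0, 0, 0, 255], [0, 0, 0, 0, 0, 0, 255]]
  ]
}}

```text
time_s: 17.7
eef_pos: [453.4, 253.1, 17.9]
eef_rot: [-1.554, 0.273, -0.273]
contact_force: [1.1, -0.0, 0.6]
gripper_width: 13.5
```

>>> {"method": "move_arm", "body": {
  "targets": [
    [[0, 0, 0, 0, -0.2, 0, 255], [0, 0, 0, 0, -0.5, 0, 255], [0, 0, 0, 0, -1, 0, 255], [0, 0, 0, 0, -1, 0, 255], [0, 0, 0, 0, -1, 0, 255], [0, 0, 0, 0, -1, 0, 255], [0, 0, 0, 0, -1, 0, 255], [0, 0, 0, 0, -1, 0, 255], [0, 0, 0, 0, -1, 0, 255], [0, 0, 0, 0, -1, 0, 255], [0, 0, 0, 0, -0.7, 0, 255], [0, 0, 0, 0, 0, 0, 255]]
  ]
}}

```text
time_s: 19.2
eef_pos: [454.1, 253.6, 254.4]
eef_rot: [-1.552, 0.271, -0.274]
contact_force: [0.1, -0.0, -4.3]
gripper_width: 13.3
```

```bash
python3 - <<'E'
from h import *
o=get_obs();c=get_calibration("wrist");im=camera("wrist")[:,:,::-1]
cv2.imwrite("pics/w7.png",im);np.savez("w7.npz",**c)
print(o["time_s"],o["eef_pos"],o["contact_force"],o["moment"],o["joint_positions"])
H=np.array([576.6,-213.8]);print(delta([*H,250],Rt(100.2)))
E
```

```text
19.2 [454.08 253.61 254.44] [ 0.13 -0.04 -4.31] [-0.01 -0.02 -0.03] [-0.15  0.24 -0.47  1.84  0.12  1.09  0.55]
(array([-0.  , -3.76,  0.01]), array([ 10.99,   0.13, -15.89]))
```

View pics/w7.png

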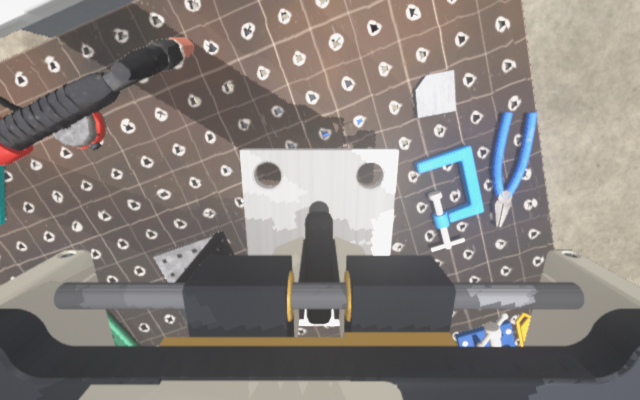

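```bash
cat > hand.py <<'E'
from h import *
import sys
w=sys.argv[1];im=cv2.imread(f"pics/{w}.png");
c=np.load(f"{w}.npz")
E
python3 - <<'E'
from h import *
im=cv2.imread("pics/w7.png")
cv2.imwrite("pics/w7c.png",cv2.resize(im[140:260,230:410],None,fx=4.4,fy=4.4,interpolation=cv2.INTER_CUBIC))
E
```

```text
(no output)
```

View pics/w7c.png

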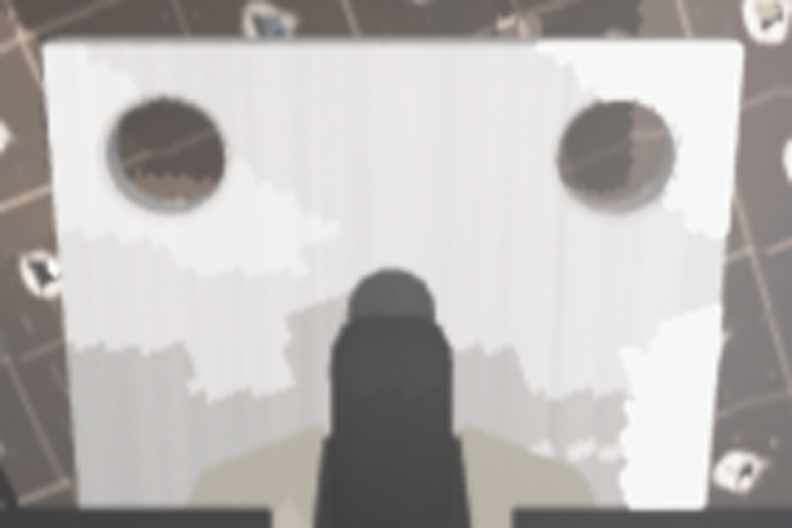

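>>> {"method": "move_arm", "body": {
  "targets": [
    [[0, 0, 0, 0.69, 0, -1, 255], [0, 0, 0, 0.69, 0, -1, 255], [0, 0, 0, 0.69, 0, -1, 255], [0, 0, 0, 0.69, 0, -1, 255], [0, 0, 0, 0.69, 0, -1, 255], [0, 0, 0, 0.69, 0, -1, 255], [0, 0, 0, 0.69, 0, -1, 255], [0, 0, 0, 0.69, 0, -1, 255], [0, 0, 0, 0.69, 0, -1, 255], [0, 0, 0, 0.69, 0, -1, 255], [0, 0, 0, 0.69, 0, -1, 255], [0, 0, 0, 0.69, 0, -1, 255]]
  ]
}}

```text
time_s: 20.75
eef_pos: [545.1, -100.2, 251.2]
eef_rot: [-1.553, 0.275, -0.27]
contact_force: [0.3, -0.3, -3.0]
gripper_width: 13.6
```

>>> {"method": "move_arm", "body": {
  "targets": [
    [[0, 0, 0, 0.69, 0, -1, 255], [0, 0, 0, 0.69, 0, -1, 255], [0, 0, 0, 0.69, 0, -1, 255], [0, -0.7, 0, 0.69, 0, -0.9, 255], [0, -0.8, 0, 0, 0, 0, 255], [0, -0.8, 0, 0, 0, 0, 255], [0, -0.8, 0, 0, 0, 0, 255], [0, -0.66, 0, 0, 0, 0, 255], [0, 0, 0, 0, 0, 0, 255], [0, 0, 0, 0, 0, 0, 255]]
  ]
}}

```text
time_s: 22.0
eef_pos: [577.1, -214.4, 251.9]
eef_rot: [-1.566, -0.137, 0.139]
contact_force: [-1.0, -0.8, -3.7]
gripper_width: 13.6
```

```bash
python3 - <<'E'
from h import *
c=np.load("w7.npz")
Rc=R.from_rotvec([-1.552,0.271,-0.274]).as_matrix();p=np.array([454.08,253.61,254.44])
print(Rc)
S=lambda x,y:(230+x/4.4-.4,140+y/4.4-.4)
T=c["T"];o=Rc.T@(T[:3,3]-p)
def hit(uv,yt):
    d=Rc.T@T[:3,:3]@np.linalg.solve(c["mtx"],[*uv,1]);return o+d*(yt-o[1])/d[1]
b=hit(S(166,155),9.9);a=hit(S(616,156),9.9)
e0=hit(S(46,42),9.9);e1=hit(S(742,42),9.9)
f0=hit(S(78,500),9.9);f1=hit(S(707,500),9.9)
print("b",b,"a",a,"sep",np.linalg.norm(a-b),"mid",(a+b)/2,"edges",e0,e1,np.linalg.norm(e0-e1),f0,f1,f1-f0)
o=get_obs();print(o["eef_pos"],R.from_rotvec(o["eef_rot"]).as_matrix(),o["joint_positions"])
im=camera("wrist")[:,:,::-1];cv2.imwrite("pics/w8.png",im)
cv2.imwrite("pics/s8.png",camera("side")[:,:,::-1])
E
```

```text
[[ 0.94  0.    0.34]
 [-0.34  0.    0.94]
 [ 0.   -1.    0.  ]]
b [-45.32   9.9  -29.44] a [-45.23   9.9   30.06] sep 59.49510144750988 mid [-45.28   9.9    0.31] edges [-60.14   9.9  -44.12] [-60.2    9.9   45.48] 89.59688271802858 [  5.34   9.9  -44.75] [ 5.28  9.9  45.84] [-0.07  0.   90.59]
[ 577.12 -214.39  251.9 ] [[ 0.98 -0.   -0.17]
 [ 0.17  0.    0.98]
 [-0.   -1.    0.  ]] [ 0.52  0.4  -0.28  1.62  0.12  1.14  1.96]
```

View pics/w8.png

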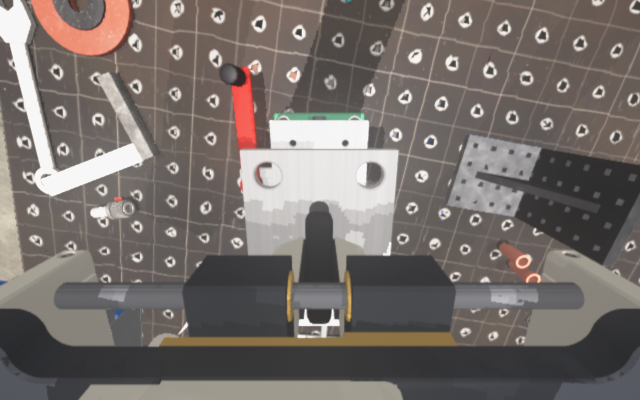

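View pics/s8.png

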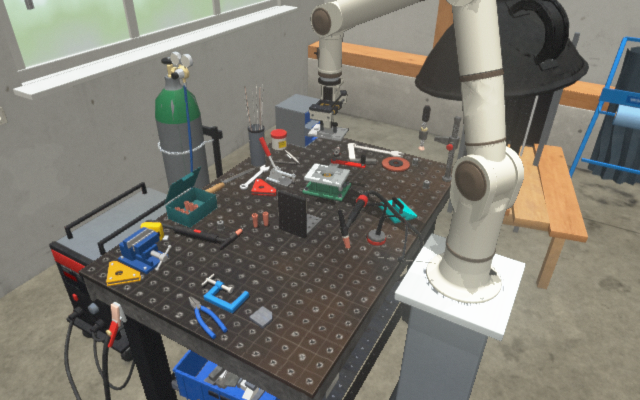

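w8/s8: the cover is level and aligned in the grip, with its holes at tool x −45.3 and z about ±30. The bar is still aside. Lowering to an intermediate height.

>>> {"method": "move_arm", "body": {
  "targets": [
    [[0, 0, 0, 0, 1, 0, 255], [0, 0, 0, 0, 1, 0, 255], [0, 0, 0, 0, 1, 0, 255], [0, 0, 0, 0, 0.8, 0, 255], [0, 0, 0, 0, 0.6, 0, 255], [0, 0, 0, 0, 0.4, 0, 255], [0, 0, 0, 0, 0, 0, 255], [0, 0, 0, 0, 0, 0, 255]]
  ]
}}

```text
time_s: 23.1
eef_pos: [578.3, -214.7, 133.7]
eef_rot: [-1.567, -0.14, 0.138]
contact_force: [-0.4, -0.4, -3.1]
gripper_width: 13.9
```

```bash
python3 - <<'E'
from h import *
o=get_obs();c=get_calibration("wrist");im=camera("wrist")[:,:,::-1]
cv2.imwrite("pics/w9.png",im);np.savez("w9.npz",**c)
print(o["time_s"],o["eef_pos"],o["contact_force"],o["moment"],R.from_rotvec(o["eef_rot"]).as_matrix())
print(delta([576.9,-214.05,103],Rt(100.2)))
cv2.imwrite("pics/w9c.png",cv2.resize(im[120:260,230:410],None,fx=4.4,fy=4.2,interpolation=cv2.INTER_CUBIC))
E
```

```text
23.1 [ 578.27 -214.72  133.74] [-0.39 -0.38 -3.1 ] [ 0.04 -0.05 -0.  ] [[ 0.98  0.   -0.18]
 [ 0.18 -0.    0.98]
 [ 0.   -1.   -0.  ]]
(array([ 0.01, -0.  ,  0.01]), array([-0.05,  1.23,  0.04]))
```

View pics/w9c.png

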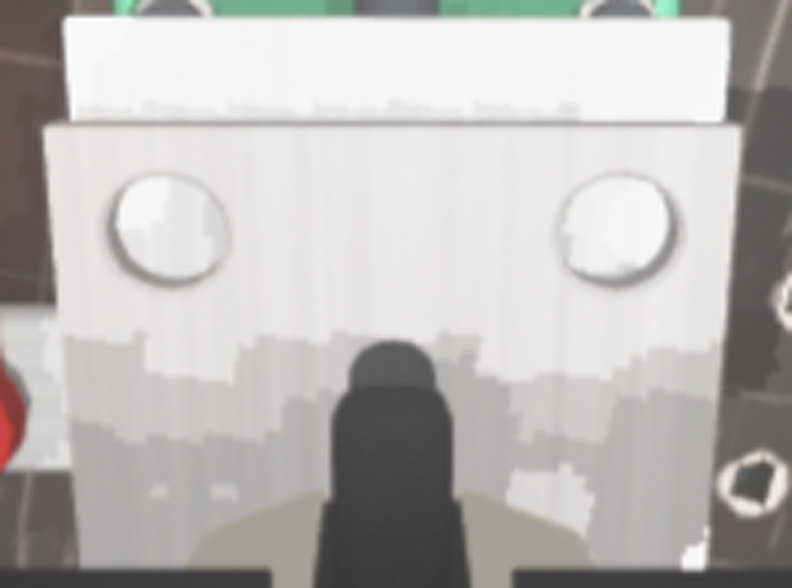

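>>> {"method": "move_arm", "body": {
  "targets": [
    [[0, 0, 0, -0.05, 0.5, 0.04, 255], [0, 0, 0, 0, 0.4, 0, 255], [0, 0, 0, 0, 0.2, 0, 255], [0, 0, 0, 0, 0.1, 0, 255], [0, 0, 0, 0, 0, 0, 255], [0, 0, 0, 0, 0, 0, 255], [0, 0, 0, 0, 0, 0, 255]]
  ]
}}

```text
time_s: 24.02
eef_pos: [576.5, -213.8, 103.3]
eef_rot: [-1.567, -0.14, 0.139]
contact_force: [0.0, -0.3, -3.8]
gripper_width: 14.2
```

```bash
python3 - <<'E'
from h import *
o=get_obs();c=get_calibration("wrist");im=camera("wrist")[:,:,::-1]
cv2.imwrite("pics/w10.png",im);np.savez("w10.npz",**c)
print(o["time_s"],o["eef_pos"],o["contact_force"],o["moment"],R.from_rotvec(o["eef_rot"]).as_matrix())
print(delta([576.9,-214.05,103],Rt(100.2)))
cv2.imwrite("pics/w10c.png",cv2.resize(im[120:260,230:410],None,fx=4.4,fy=4.2,interpolation=cv2.INTER_CUBIC))
E
```

```text
24.025 [ 576.5  -213.81  103.29] [ 0.03 -0.26 -3.82] [0.08 0.04 0.04] [[ 0.98  0.   -0.18]
 [ 0.18 -0.    0.98]
 [ 0.   -1.   -0.  ]]
(array([ 0., -0.,  0.]), array([ 0.02,  0.01, -0.01]))
```

View pics/w10c.png

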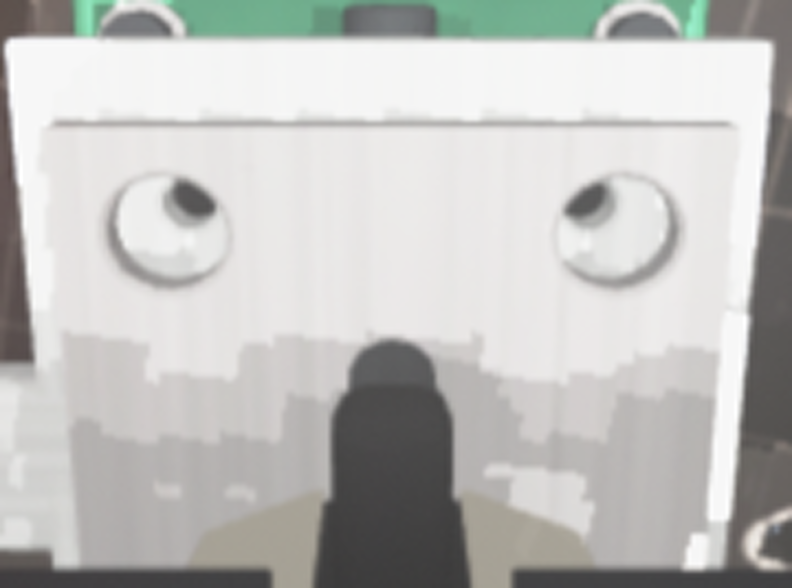

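```bash
python3 - <<'E'
from h import *
c=np.load("w10.npz");o=get_obs();Rc=R.from_rotvec(o["eef_rot"]).as_matrix();p=o["eef_pos"]
def cr(q): 
    u=proj(c,q)+.4; return np.array([(u[0]-230)*4.4,(u[1]-120)*4.2])
for z in(-30,30):
  for nm,yt in (("top",9.9),("under",17.9),("thr",33)):
    q=p+Rc@np.array([-45.25,yt,z+.3]);
    pts=[cr(q+Rc@np.array(v)) for v in ([4,0,0],[-4,0,0],[0,0,4],[0,0,-4])]
    print(nm,z,cr(q),"thr edges",[pts[0][1],pts[1][1],pts[2][0],pts[3][0]],q)
for w in ([527.35,-192.05,70],[538.15,-251,70]): print(cr(w))
g=cv2.imread("pics/w10.png").min(2)[155:180,250:285];
E
python3 - <<'E'
import cv2
im=cv2.imread("pics/w10.png")
import numpy as np
a=cv2.resize(im[155:195,250:290],None,fx=10,fy=10,interpolation=cv2.INTER_CUBIC);b=cv2.resize(im[155:195,350:390],None,fx=10,fy=10,interpolation=cv2.INTER_CUBIC)
cv2.imwrite("pics/w10d.png",np.hstack([a,b]))
E
```

```text
top -30 [165.34 230.99] thr edges [np.float64(259.13056468397207), np.float64(202.44455043743432), np.float64(195.59349313799703), np.float64(135.08174502299687)] [ 537.16 -251.06   93.35]
under -30 [174.99 219.18] thr edges [np.float64(246.2101863671064), np.float64(191.78035096684553), np.float64(203.96094534233546), np.float64(146.0277664428863)] [ 537.17 -251.06   85.35]
thr -30 [191.15 199.43] thr edges [np.float64(224.58298855117826), np.float64(173.95839781075261), np.float64(217.95590725960272), np.float64(164.33549723978427)] [ 537.18 -251.06   70.25]
top 30 [619.16 231.29] thr edges [np.float64(259.42840140145773), np.float64(202.74884105584067), np.float64(649.4115922358765), np.float64(588.904552691989)] [ 526.56 -192.     93.33]
under 30 [609.48 219.47] thr edges [np.float64(246.4958953620851), np.float64(192.0719874166071), np.float64(638.4414444485536), np.float64(580.5125813946516)] [ 526.57 -192.     85.33]
thr 30 [593.28 199.7 ] thr edges [np.float64(224.84830250839187), np.float64(174.22880655881224), np.float64(620.093269040951), np.float64(566.4765562287879)] [ 526.57 -192.01   70.23]
[591.61 204.19]
[190.95 205.25]
```

View pics/w10d.png

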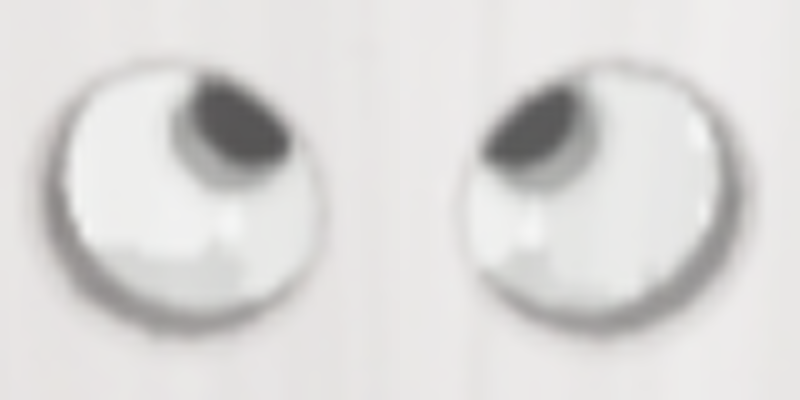

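Both threads appear in the cover holes where the aligned prediction puts them, to within about 0.5–1 px (less than 1 mm). I'll make a small trim and let the arm settle.

>>> {"method": "move_arm", "body": {
  "targets": [
    [[0, 0, 0, 0.025, 0.01, -0.01, 255], [0, 0, 0, 0, 0, 0, 255], [0, 0, 0, 0, 0, 0, 255], [0, 0, 0, 0, 0, 0, 255], [0, 0, 0, 0, 0, 0, 255]]
  ]
}}

```text
time_s: 24.7
eef_pos: [576.9, -213.9, 102.7]
eef_rot: [-1.566, -0.139, 0.14]
contact_force: [0.4, -0.8, -3.0]
gripper_width: 13.8
```

```bash
python3 - <<'E'
from h import *
o=get_obs();c=get_calibration("wrist");im=camera("wrist")[:,:,::-1];s=camera("side")[:,:,::-1];t=camera("top")[:,:,::-1]
print(o["time_s"],o["eef_pos"],o["contact_force"],np.abs(o["dq"]).max(),R.from_rotvec(o["eef_rot"]).as_matrix())
a=cv2.resize(im[155:195,250:290],None,fx=10,fy=10,interpolation=cv2.INTER_CUBIC);b=cv2.resize(im[155:195,350:390],None,fx=10,fy=10,interpolation=cv2.INTER_CUBIC)
cv2.imwrite("pics/w11d.png",np.hstack([a,b]))
cv2.imwrite("pics/s11.png",cv2.resize(s[90:210,260:420],None,fx=5,fy=5,interpolation=cv2.INTER_CUBIC)[:600,:800])
cv2.imwrite("pics/t11.png",t)
E
```

```text
24.7 [ 576.86 -213.91  102.68] [ 0.38 -0.76 -3.03] 0.0016001749440544334 [[ 0.98 -0.   -0.18]
 [ 0.18  0.    0.98]
 [-0.   -1.    0.  ]]
```

View pics/w11d.png

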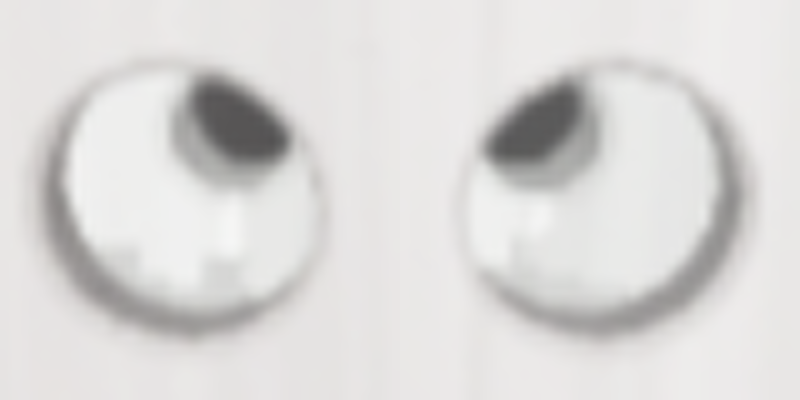

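View pics/s11.png

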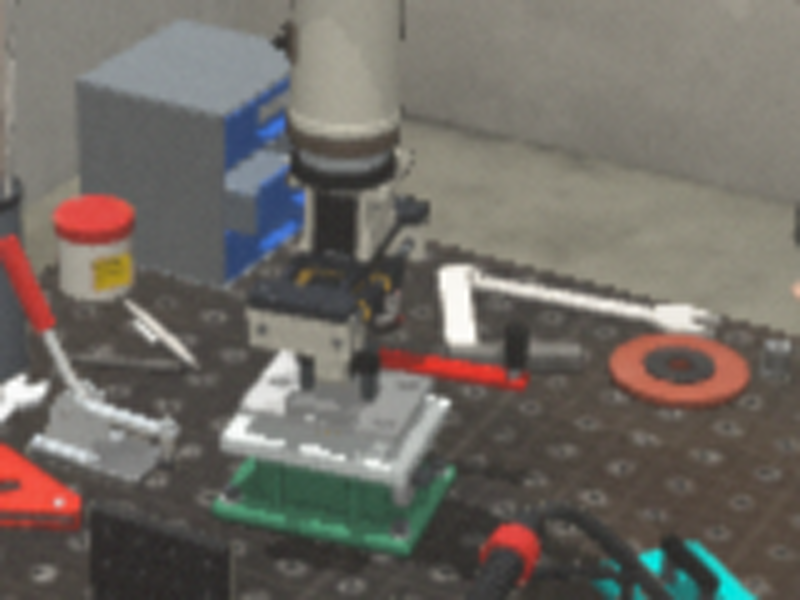

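View pics/t11.png

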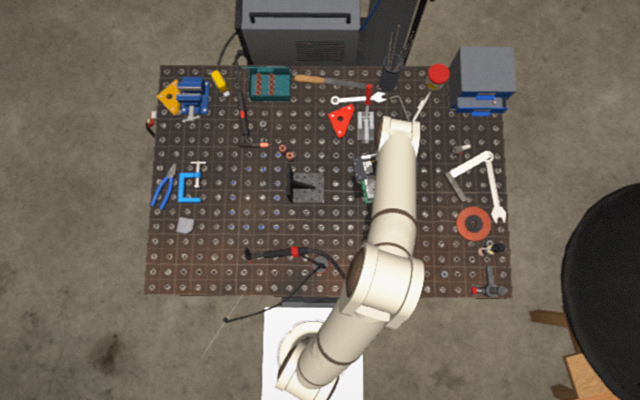

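```bash
python3 -c "
from plant import *
print(get_obs()['time_s'],close_job())"
```

```text
the job is handed in; nothing more can be done
24.85 None
```

The locking bar is swung aside and the cover is being held level, about 15 mm above the housing face, with its holes over the threads. I handed the job in at 24.9 s with the arm still holding it there.

- **Locking bar:** I gripped the knob lightly and swung it along its arc until the force rose to about 10 N at the stop. In the picture taken just after release, the bar stood at about 191.5° in world axes, against an expected stop of about 191.8°. The last side view still shows it aside.
- **Cover height and steadiness:** The underside is at about 84.8 mm and the housing face at about 70 mm. The grip is 40 N, and the arm was at rest with no sign of contact.
- **Hole alignment:** In the wrist view, threads a and b show in the cover holes within about 1 px of where they should be, which is less than 1 mm. I could not see thread c, because the gripper hides it, so its alignment follows from the measured turn of about 10.1° and the hole geometry.
- **Other things on the table:** The ones in sight look unmoved in the last top and side pictures.
- **Measurements that disagreed:**
  - Heights from the top camera combined with the wrist camera were off by up to 33 mm, so I used pairs of wrist views.
  - The height of the handle's top came out at 24–37 mm instead of the 43 mm in the text, because its edges were unclear. A rough check from the handle's apparent width gave about 45 mm, and the grasp held.

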